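Lay out the spot-test place

TASK

Set the loose white tray on the wooden base, squarely, with its notch dropped over the steel key so that it sits flat, and lay the spot plate on the tray's cork pad, centred and lined up with it. Stand the small amber dropper bottle straight in front of the large amber one (towards the robot) with 10 cm clear between the two, and stand the grey bottle midway between them, in line. Leave the large amber bottle, the beaker and the white evaporating dish where they are.

Things in the scene. Friction and masses are not known exactly. Their poses are not given: they have to be found in the camera images.
- key_base: Brown wooden base board fixed on the table, 84 (x) x 140 (y) x 10 mm; origin at the centre of its underside, z up. A steel key stands on its top near its +y end: 10 (x) x 11 (y) mm, centred at y = +52.5 mm, rising to 24 mm above the table. Its yaw is within 0.3 rad of world.
- keyed_tray: Loose white tray, a solid flat block 64 (x) x 120 (y) x 18 mm, 0.15 kg; origin at the centre of its underside, z up. Its +y end has a notch through the full thickness, 14 mm wide (x), 15 mm long (y = 45 to 60 mm). A thin cork pad, 60 x 86 mm, marks the middle of its top. Seated, its origin and axes match the base's and its underside is 10 mm above the table. Grip it across the 64 mm width.
- spot_plate: Loose white porcelain spot plate with six wells, 57 (x) x 83 (y) x 11 mm, 0.085 kg; origin at the centre of its underside, z up. Its two ends are alike. Grip it across the 57 mm width.
- small_amber: Small amber glass dropper bottle with a red rubber bulb, to be moved: round body of 41 mm diameter from 0 to 50 mm height, 109 mm tall over the bulb, 0.054 kg; origin at the centre of its underside, z up. Grip the body.
- grey_bottle: Grey glass bottle without a bulb, 37 mm diameter from 0 to about 50 mm height, narrower neck, 78 mm tall, 0.05 kg; origin at the centre of its underside, z up. Grip the body.
- large_amber: Large amber glass dropper bottle with a red rubber bulb, not to be moved: round body of 54 mm diameter, 135 mm tall, 0.15 kg; origin at the centre of its underside, z up. At the start its axes are parallel to the world's, so that 'in front of' is its own -x. With 10 cm clear the small bottle's axis is 148 mm from its axis, the grey one's about 77 mm.
- beaker: Small clear glass beaker, 37 mm diameter, 53 mm tall, a bystander; origin at the centre of its underside, z up.
- evap_dish: White porcelain evaporating dish, 70 mm diameter at the rim, 30 mm tall, a bystander; origin at the centre of its underside, z up.

How it is judged:
By the outcome, as a careful person would: the job done as asked, in the order asked, and still so for the second after the job is handed in, with the robot touching nothing.
It also fails if it takes over 120 s, if anything falls off the work surface, if the arm or the gripper's body presses on something with over 40 N, if the wrist force passes 120 N, or if a joint passes its speed limit or range.

ROBOT

A 6-joint arm with a two-finger parallel gripper is mounted at the origin on a cart in front of the work surface, level with it; the furniture and walls round the work are solid. World frame = base frame: x ahead of the robot, y to its left, z up, the work surface at z = 0. Lengths are in m, angles in rad, forces in N, time in s.
With the tool pointing down it reaches from about 0.35 to 0.725 m from the base axis. Payload 6 kg.
Tool frame: the origin (TCP) lies on the centre line of the jaws, within the pads' length; the fingertips stand 8 mm ahead of it and the grasp point (between the pads) lies 11 mm behind it; z points along the fingers, y is the line along which they close (so a half turn about z gives the same grasp; the last joint's range is limited). The gripper opens to 85 mm and grips with 20 to 120 N. Pads are 22 mm wide; open, the fingers measure 114 mm over their backs; the gripper's body (76 mm by 85 mm) begins 54 mm behind the grasp point. The pads swing forward as they close: fully open they stand 13 mm farther back than shut.
Start: joints at [-0.98, 0.04, 0.085, 0, -1.615, -0.334], TCP at [0.152, -0.58, 0.239] pointing down, gripper open.
Joint ranges: [-2.56, 2.56], [-1.29, 2.01], [-1.08, 1.49], [-3.29, 1.98], [-2.81, -0.18], [-2.99, 2.99]. Speed limits (rad/s): [2.57, 2.57, 3.01, 3.14, 3.14, 3.14].

INTERFACE

Orientations are given as [roll, pitch, yaw] about the fixed x, y, z axes, in that order (R = Rz(yaw) Ry(pitch) Rx(roll)).
In Python, from plant import status, vision, ticket gives the robot as it stands. The module is installed in compiled form; this text tells all that it offers.
- The arm moves only by the shell command python3 -m creep 'ROWS' [FORCE]. ROWS is JSON, a list of rows, each a list of 7 numbers: the shift along the tool's x, y, z in cm, then the turn, a rotation vector about the tool's x, y, z in rad, then the opening, from 0 (shut) to 1 (fully open). A call has 1 to 20 rows; each row shifts and turns the commanded pose from where the row before left it, along the tool's axes as they then stand; what a row does not reach is not made up. A row lasts 1/10 s, in which the tool goes at most 50 mm and 8.59 degrees, less where a joint would pass 70% of its speed; a pose out of reach is approached as far as the arm can. A call is refused whole if a number of a shift passes 5 or a number of a turn 0.15, either way. A call with a gripper value outside its range is refused whole. The fingers move at their own pace and stop on an object; FORCE is the grip in N (left out, the last holds). Time passes only in rows, so rows that do not move let the fingers close. It gives the time, the measured TCP pose, the force, the opening and the grip force at its end, in the units of the state.
- status.get_obs(): the state, without advancing time (a new reading comes with each control period).
- vision.read_camera(name): name is "side" or "top"; returns the picture (420x560x3 uint8, blue, green, red); there is no depth.
- vision.calibration(name): a dict with "mtx" (3x3 intrinsics, pixels), "eye" and "attitude" of the camera in the world. Camera axes: x right, y up, looking along -z (the intrinsics and any distortion apply to the point x, -y, -z); pixel columns grow to the right and rows downward; lengths in m; the calibration is good to about 2 mm. A picture is of the moment at which its call begins. calibration takes no time and is no camera call.
- ticket.sign_off(): hands the job in; it is judged then, once.
The state is a dict: "clock": time; "joint_pos": joint angles; "joint_velocities": joint speeds; "joint_torque": joint torques, N m; "position": TCP position; "orientation": TCP orientation; "wrist_force": force on the tool from outside, world axes, zero at the start; "ft_torque": the same for the moment, N m; "finger_gap": opening from 0.0 (shut) to 1.0 (fully open); "gripper_force": force on a finger pad.
Only numpy, scipy, OpenCV 4.12 (cv2) and the standard library are available. Lean on these libraries where they do the work, as an engineer would, in place of code of your own. Each camera call takes 0.05 s, during which the arm holds its last target. There are 200 camera calls.

## Working session

There is one attempt and no reset: what is moved stays moved. The work goes in short steps, Python scripts to look and compute and a shell command to move; the robot and the scene stay as the last step left them, time stands still between calls to the robot, and variables do not carry over. Pictures are saved under pics/ and viewed, at most 14 in all, crops included, and the job is handed in when it is done.

```bash
mkdir -p pics; python3 - <<'E'
from plant import status, vision
import cv2
for n in("side","top"):
    im=vision.read_camera(n); cv2.imwrite(f"pics/{n}0.png",im); print(n,vision.calibration(n))
print(status.get_obs())
E
```

```text
side {'mtx': array([[453.90319089,   0.        , 273.10670404],
       [  0.        , 453.90319089, 209.08141188],
       [  0.        ,   0.        ,   1.        ]]), 'eye': array([0.51865571, 0.99033208, 0.60116556]), 'attitude': array([ 1.06752231,  0.01013141, -3.13104586])}
top {'mtx': array([[545.83456331,   0.        , 275.25183135],
       [  0.        , 545.83456331, 204.81710876],
       [  0.        ,   0.        ,   1.        ]]), 'eye': array([0.38793292, 0.02698043, 1.35959258]), 'attitude': array([ 1.15669701e-01, -7.11915418e-04, -1.57071614e+00])}
{'clock': 0.1, 'joint_pos': array([-9.80294082e-01,  4.07698879e-02,  8.39428692e-02, -4.05740441e-04,
       -1.61549754e+00, -3.33706021e-01]), 'joint_velocities': array([ 6.60331488e-05, -2.40164704e-03,  3.62233621e-03,  2.12082996e-03,
       -1.21182581e-03,  7.94872936e-04]), 'joint_torque': array([-5.23335475e-03, -3.69341326e+01,  3.48281729e+01,  6.95190892e+00,
       -4.61981297e-03, -7.47380312e-06]), 'position': array([ 0.15239941, -0.58004224,  0.23838665]), 'orientation': array([ 3.14001595e+00, -1.17566510e-04, -2.88477851e+00]), 'wrist_force': array([-0.24620646, -1.40292052,  0.03103773]), 'ft_torque': array([ 0.00050245, -0.05157278,  0.0102456 ]), 'gripper_force': 0.0, 'finger_gap': 0.9974790910548116}
```

View pics/top0.png

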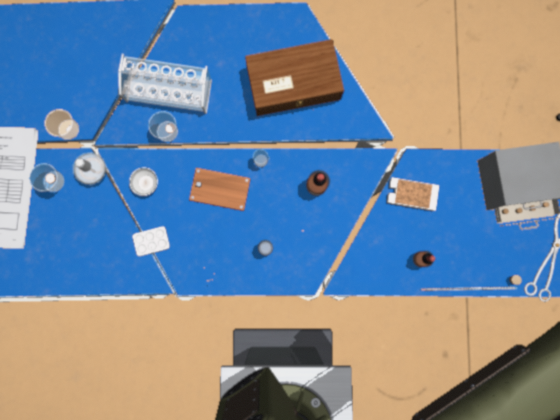

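View pics/side0.png

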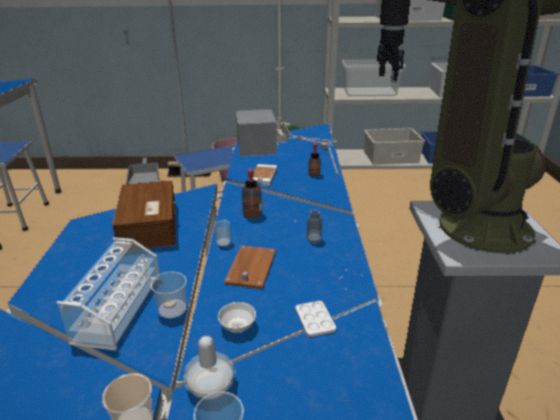

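```bash
cat > h.py <<'E'
import numpy as np, cv2
from scipy.spatial.transform import Rotation as R
from plant import status, vision
def cam(n):
    c=vision.calibration(n); return c["mtx"],c["eye"],R.from_euler("xyz",c["attitude"]).as_matrix()
def cast(n,px,z):
    K,e,A=cam(n); px=np.atleast_2d(px).astype(float)
    d=np.c_[(px[:,0]-K[0,2])/K[0,0],-(px[:,1]-K[1,2])/K[1,1],-np.ones(len(px))]@A.T
    return (e+d*((z-e[2])/d[:,2])[:,None])[:,:2]
def proj(n,p):
    K,e,A=cam(n); q=(np.atleast_2d(p)-e)@A
    return np.c_[K[0,2]+K[0,0]*q[:,0]/-q[:,2],K[1,2]-K[1,1]*q[:,1]/-q[:,2]]
def seg(im,fn,roi):
    """largest blob of fn(hsv) in roi (x0,y0,x1,y1), 4x upsampled; contour in full-image pixels"""
    x0,y0,x1,y1=roi
    c=cv2.resize(im[y0:y1,x0:x1],None,fx=4,fy=4,interpolation=cv2.INTER_CUBIC)
    m=fn(*[a.astype(int) for a in cv2.split(cv2.cvtColor(c,cv2.COLOR_BGR2HSV))]).astype(np.uint8)
    m=cv2.morphologyEx(m,cv2.MORPH_CLOSE,np.ones((5,5)))
    m=cv2.morphologyEx(m,cv2.MORPH_OPEN,np.ones((5,5)))
    k=max(cv2.findContours(m,cv2.RETR_EXTERNAL,cv2.CHAIN_APPROX_NONE)[0],key=cv2.contourArea)[:,0]
    return (k+.5)/4-.5+[x0,y0]
def rect(n,k,z):
    """centre, (short,long) mm, yaw of long side as +-y axis, of a contour cast on z"""
    w=cast(n,k,z); (c,s,_)=r=cv2.minAreaRect((w*1000).astype(np.float32))
    b=cv2.boxPoints(r); e=max(b[1]-b[0],b[2]-b[1],key=np.linalg.norm); e=e*np.sign(e[1])
    return np.r_[np.array(c)/1000,sorted(s),np.arctan2(-e[0],e[1])].round(4)
E
python3 - <<'E'
from h import *
im=cv2.imread("pics/top0.png"); si=cv2.imread("pics/side0.png")
notblue=lambda h,s,v:~((h>95)&(h<125)&(s>150))
brown=lambda h,s,v:(h<25)&(s>70)
white=lambda h,s,v:(s<70)&(v>130)
ov=cv2.resize(im[130:290,110:460],None,fx=2.28,fy=2.28,interpolation=cv2.INTER_CUBIC)
def show(nm,f,roi,z):
    k=seg(im,f,roi); print(nm,rect("top",k,z))
    cv2.polylines(ov,[(((k-[110,130]+.5)*2.28)).astype(int)],True,(0,255,0),1)
show("base",brown,(182,160,256,218),.010)
show("base nb",notblue,(182,160,256,218),.010)
show("tray",notblue,(384,170,444,218),.018)
show("cork",brown,(384,170,444,218),.018)
show("plate",white,(125,220,178,262),.011)
show("plate nb",notblue,(125,220,178,262),.011)
# bottles: pixel -> position guess at heights
for nm,p in dict(key=(199,184)).items(): print(nm,cast("top",p,.024))
red=lambda h,s,v:((h<6)|(h>172))&(s>150)&(v>110)
for nm,roi,z in(("large",(300,165,340,205),.125),("small",(408,245,442,275),.1)):
    k=seg(im,red,roi); print(nm,"bulb",k.mean(0),cast("top",k.mean(0),z))
    K=seg(im,notblue,roi); print("  body",K.min(0),K.max(0)); cv2.polylines(ov,[(((K-[110,130]+.5)*2.28)).astype(int)],True,(255,255,0),1)
for nm,roi in(("grey",(250,235,280,262)),("beaker",(248,146,274,172))):
    c=(np.array(roi[:2])+roi[2:])/2; print(nm,cast("top",c,.04))
cv2.imwrite("pics/ov.png",ov)
s=np.vstack([np.hstack([cv2.resize(si[a:a+70,b:b+100],None,fx=4,fy=4,interpolation=cv2.INTER_CUBIC) for a,b in r]) for r in [((165,220),(120,270)),((195,270),(285,270))]])
s=cv2.resize(s,(800,560)); cv2.imwrite("pics/sc.png",s)
E
```

```text
base [  0.585    0.1656  82.0752 137.4853  -0.1931]
base nb [  0.5854   0.1655  88.9523 144.9333  -0.1927]
tray [  0.5807  -0.3081  86.7658 144.1622  -0.1884]
cork [ 0.5723 -0.3161 58.2259 83.9332 -0.1771]
plate [ 0.456   0.3339 64.5133 84.4606  0.2527]
plate nb [  0.4541   0.3365  91.2431 103.866   -0.2059]
key [[0.59493181 0.21469773]]Traceback (most recent call last):
  File "<stdin>", line 20, in <module>
  File "h.py", line 20, in seg
    k=max(cv2.findContours(m,cv2.RETR_EXTERNAL,cv2.CHAIN_APPROX_NONE)[0],key=cv2.contourArea)[:,0]
      ~~~^^^^^^^^^^^^^^^^^^^^^^^^^^^^^^^^^^^^^^^^^^^^^^^^^^^^^^^^^^^^^^^^^^^^^^^^^^^^^^^^^^^^
ValueError: max() iterable argument is empty
```

```bash
python3 - <<'E'
from h import *
im=cv2.imread("pics/top0.png"); si=cv2.imread("pics/side0.png")
brown=lambda h,s,v:(h<25)&(s>70)
white=lambda h,s,v:(s<90)&(v>150)
ov=cv2.resize(im[130:290,110:460],None,fx=2.28,fy=2.28,interpolation=cv2.INTER_CUBIC)
def show(nm,f,roi,z):
    k=seg(im,f,roi); print(nm,rect("top",k,z))
    cv2.polylines(ov,[(((k-[110,130]+.5)*2.28)).astype(int)],True,(0,255,0),1)
show("base",brown,(182,160,256,218),.010)
show("cork",brown,(384,170,444,218),.018)
show("plate",white,(125,220,178,262),.011)
cv2.imwrite("pics/ov.png",ov)
t=lambda i,a,b,w=50,h=35:cv2.resize(i[a:a+h,b:b+w],(400,280),interpolation=cv2.INTER_CUBIC)
s=np.vstack([np.hstack([t(im,165,293),t(im,242,400)]),np.hstack([t(im,230,240),t(im,178,388)])])
cv2.imwrite("pics/tc.png",s)
s=np.vstack([np.hstack([t(si,165,225,75,55),t(si,140,280,75,55)]),np.hstack([t(si,205,280,75,55),t(si,295,280,75,55)])])
cv2.imwrite("pics/sc.png",s)
E
```

```text
base [  0.585    0.1656  82.0752 137.4853  -0.1931]
cork [ 0.5723 -0.3161 58.2259 83.9332 -0.1771]
plate [ 0.4546  0.3336 64.2663 86.1749  0.2264]
```

View pics/ov.png

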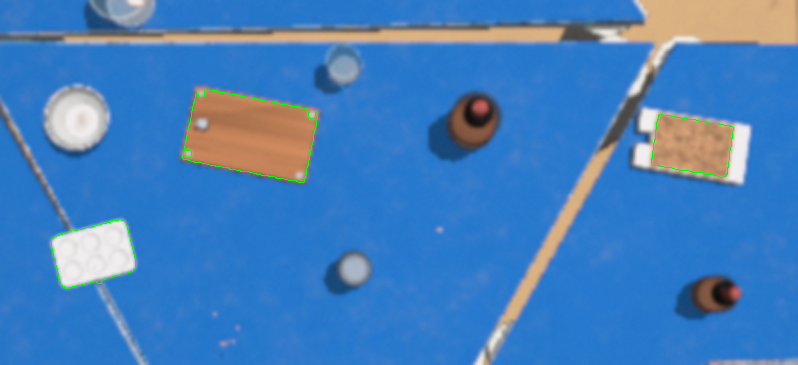

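View pics/tc.png

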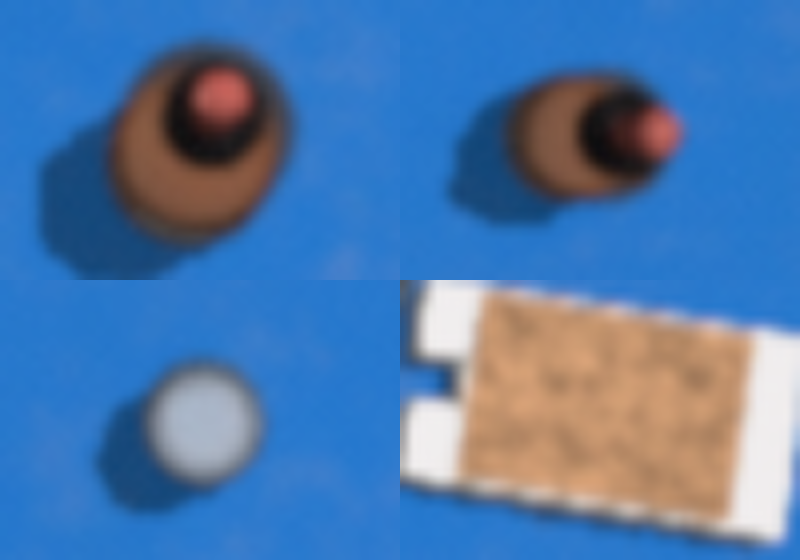

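View pics/sc.png

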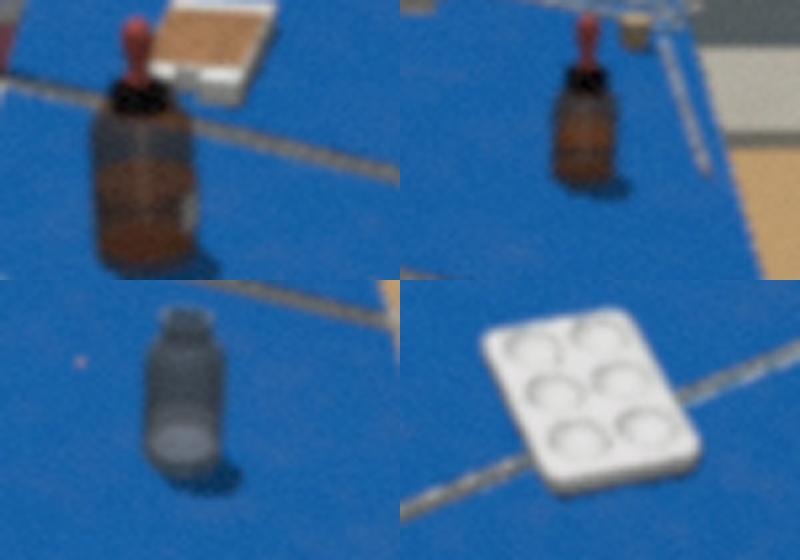

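Tray's notch faces +y (px ~391,188), the base's key is at px (199,184), the plate lies at (151,241), grey at (265,248). Large bulb is at (320,177) and small bulb at (431,258).

```bash
cat >> h.py <<'E'
def plan(p,rpy):
    """turn (rotvec, tool axes) to do first, then shift (cm) in the turned axes"""
    o=status.get_obs(); R0=R.from_euler("xyz",o["orientation"]); R1=R.from_euler("xyz",rpy)
    print("turn",(R0.inv()*R1).as_rotvec().round(3),"shift cm",(R1.inv().apply(np.array(p)-o["position"])*100).round(2))
E
cat > bt.py <<'E'
from h import *
def tri(a,b):
    P=[]
    for n,px in(("top",a),("side",b)):
        K,e,A=cam(n); d=A@np.array([(px[0]-K[0,2])/K[0,0],-(px[1]-K[1,2])/K[1,1],-1]); P.append((e,d/np.linalg.norm(d)))
    (e,d),(f,g)=P; s=np.linalg.lstsq(np.c_[d,-g],f-e,rcond=None)[0]
    return ((e+s[0]*d+f+s[1]*g)/2).round(4), round(np.linalg.norm(e+s[0]*d-f-s[1]*g),4)
E
python3 - <<'E'
from bt import *
print("large bulb",tri((320.2,176.8),(250.3,171)), cast("top",(320.2,176.8),.126))
print("small bulb",tri((431.5,258),(280+187/5.333,140+28/5.333)), cast("top",(431.5,258),.1))
print("grey",cast("top",(265.2,247.8),.05))
# side columns at mid-body height: cast onto vertical axis: bottom centre guesses
for nm,px in dict(large=(225+147/5.333,165+200/5.333),small=(280+184/5.333,140+140/5.333),grey=(280+184/5.333,205+120/5.333)).items(): print(nm,"side mid body",cast("side",px,.028))
plan((.5723,-.3161,.12),(np.pi,0,-.177-np.pi/2))
E
```

```text
large bulb (array([ 0.5946, -0.0768,  0.1257]), np.float64(0.0026)) [[ 0.59584152 -0.07676761]]
small bulb (array([ 0.4098, -0.3337,  0.0967]), np.float64(0.0032)) [[ 0.41132482 -0.33291508]]
grey [[0.43651865 0.05011065]]
large side mid body [[ 0.59113592 -0.08780999]]
small side mid body [[ 0.40786688 -0.32958254]]
grey side mid body [[0.43367638 0.04309667]]
turn [ 1.000e-03  1.000e-03 -1.137e+00] shift cm [-33.38 -36.69  11.84]
```

```bash
python3 -m creep '[[0,0,0,0,0,-0.142,1],[0,0,0,0,0,-0.142,1],[0,0,0,0,0,-0.142,1],[0,0,0,0,0,-0.142,1],[0,0,0,0,0,-0.142,1],[0,0,0,0,0,-0.142,1],[0,0,0,0,0,-0.142,1],[0,0,0,0,0,-0.142,1]]' 40
python3 -m creep '[[-2.8,-3.06,0,0,0,0,1],[-2.8,-3.06,0,0,0,0,1],[-2.8,-3.06,0,0,0,0,1],[-2.8,-3.06,0,0,0,0,1],[-2.8,-3.06,0,0,0,0,1],[-2.8,-3.06,0,0,0,0,1],[-2.8,-3.06,0,0,0,0,1],[-2.8,-3.06,0,0,0,0,1],[-2.8,-3.06,0,0,0,0,1],[-2.8,-3.06,0,0,0,0,1],[-2.8,-3.06,0,0,0,0,1],[-2.8,-3.06,0,0,0,0,1],[0,0,2,0,0,0,1],[0,0,2,0,0,0,1],[0,0,2,0,0,0,1],[0,0,2,0,0,0,1],[0,0,2,0,0,0,1],[0,0,0,0,0,0,1],[0,0,0,0,0,0,1]]'
python3 -c "
from h import *
plan((.5723,-.3161,.05),(np.pi,0,-.177-np.pi/2))"
```

```text
clock: 0.9
position: [0.1524, -0.5801, 0.2387]
orientation: [3.141, 0.001, -1.743]
wrist_force: [0.4, -0.0, -0.6]
finger_gap: 1.003
gripper_force: 0.0
clock: 2.8
position: [0.5731, -0.3147, 0.1393]
orientation: [3.141, -0.0, -1.749]
wrist_force: [-0.0, 0.3, -0.1]
finger_gap: 1.001
gripper_force: 0.0
turn [ 0.001 -0.    -0.001] shift cm [0.15 0.06 8.93]
```

```bash
python3 -m creep '[[0.15,0.06,3,0,0,0,1],[0,0,3,0,0,0,1],[0,0,3,0,0,0,1],[0,0,2,0,0,0,1],[0,0,1.2,0,0,0,1],[0,0,0.8,0,0,0,1],[0,0,0.4,0,0,0,1],[0,0,0,0,0,0,1],[0,0,0,0,0,0,1]]' 40; python3 -m creep '[[0,0,0,0,0,0,0.4],[0,0,0,0,0,0,0.4],[0,0,0,0,0,0,0.4],[0,0,0,0,0,0,0.4],[0,0,0,0,0,0,0.4],[0,0,0,0,0,0,0.4],[0,0,0,0,0,0,0.4],[0,0,0,0,0,0,0.4],[0,0,0,0,0,0,0.4],[0,0,0,0,0,0,0.4]]' 40
```

```text
clock: 3.7
position: [0.5731, -0.3163, 0.0066]
orientation: [-3.14, -0.0, -1.749]
wrist_force: [0.4, 0.6, 0.6]
finger_gap: 0.995
gripper_force: 0.0
clock: 4.7
position: [0.573, -0.3162, 0.0064]
orientation: [-3.14, -0.0, -1.749]
wrist_force: [-0.3, 0.6, 5.5]
finger_gap: 0.733
gripper_force: 46.7
```

```bash
python3 -m creep '[[0,0,-0.5,0,0,0,0.4],[0,0,-1.5,0,0,0,0.4],[0,0,-3,0,0,0,0.4],[0,0,-3,0,0,0,0.4],[0,0,-3,0,0,0,0.4],[0,0,-3,0,0,0,0.4],[0,0,-2,0,0,0,0.4],[0,0,0,0,0,0,0.4],[0,0,0,0,0,0,0.4]]'
python3 -c "
from h import *
plan((.585,.1656,.16),(np.pi,0,-.193-np.pi/2))"
```

```text
clock: 5.6
position: [0.5723, -0.3157, 0.1651]
orientation: [3.142, 0.001, -1.749]
wrist_force: [-0.3, 0.2, -3.2]
finger_gap: 0.737
gripper_force: 46.0
turn [0.    0.001 0.015] shift cm [-47.48   7.99   0.51]
```

```bash
python3 -m creep '[[0,0,-2,0,0,0.015,0.4],[-2.96,0.5,0,0,0,0,0.4],[-2.96,0.5,0,0,0,0,0.4],[-2.96,0.5,0,0,0,0,0.4],[-2.96,0.5,0,0,0,0,0.4],[-2.96,0.5,0,0,0,0,0.4],[-2.96,0.5,0,0,0,0,0.4],[-2.96,0.5,0,0,0,0,0.4],[-2.96,0.5,0,0,0,0,0.4],[-2.96,0.5,0,0,0,0,0.4],[-2.96,0.5,0,0,0,0,0.4],[-2.96,0.5,0,0,0,0,0.4],[-2.96,0.5,0,0,0,0,0.4],[-2.96,0.5,0,0,0,0,0.4],[-2.96,0.5,0,0,0,0,0.4],[-2.96,0.5,0,0,0,0,0.4],[-2.96,0.5,0,0,0,0,0.4],[0,0,0,0,0,0,0.4],[0,0,0,0,0,0,0.4]]'
python3 -m creep '[[0,0,3,0,0,0,0.4],[0,0,3,0,0,0,0.4],[0,0,3,0,0,0,0.4],[0,0,2,0,0,0,0.4],[0,0,1,0,0,0,0.4],[0,0,0,0,0,0,0.4],[0,0,0,0,0,0,0.4]]'
python3 - <<'E'
from h import *
plan((.585,.1656,.05),(np.pi,0,-.193-np.pi/2))
a=vision.read_camera("top");b=vision.read_camera("side"); cv2.imwrite("pics/t1.png",a);cv2.imwrite("pics/s1.png",b)
t=lambda i,a,b:cv2.resize(i[a:a+75,b:b+100],(400,300),interpolation=cv2.INTER_CUBIC)
cv2.imwrite("pics/c1.png",np.hstack([t(a,150,170),t(b,225,205)]))
E
```

```text
clock: 7.5
position: [0.584, 0.1644, 0.1833]
orientation: [3.139, -0.002, -1.763]
wrist_force: [-0.1, -0.5, -0.9]
finger_gap: 0.737
gripper_force: 45.9
clock: 8.2
position: [0.5853, 0.1638, 0.0664]
orientation: [-3.14, 0.0, -1.764]
wrist_force: [-0.4, -0.8, -1.5]
finger_gap: 0.736
gripper_force: 45.8
turn [-0.001  0.    -0.   ] shift cm [-0.17  0.07  1.64]
```

View pics/c1.png

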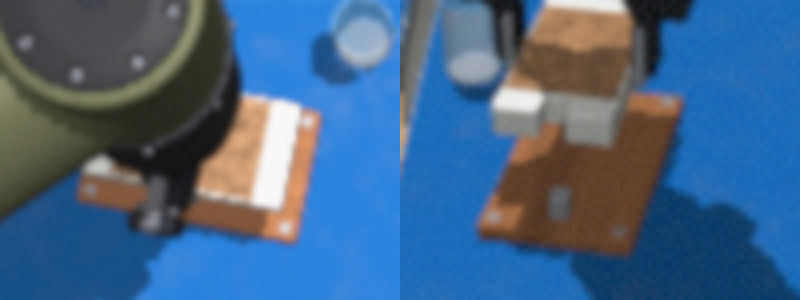

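```bash
python3 - <<'E'
from h import *
si=cv2.imread("pics/side0.png"); brown=lambda h,s,v:(h<25)&(s>70)
k=seg(si,brown,(220,240,280,292)); print("base via side",rect("side",k,.010))
k=seg(si,brown,(240,160,280,190)); print("cork via side",rect("side",k,.018))
b=cv2.imread("pics/s1.png"); a=cv2.imread("pics/t1.png")
t=lambda i,y,x,w,h:cv2.resize(i[y:y+h,x:x+w],(400,560),interpolation=cv2.INTER_CUBIC)
cv2.imwrite("pics/c2.png",np.hstack([t(b,243,225,40,56)]))
cv2.imwrite("pics/c2.png",cv2.resize(b[240:290,220:280],(720,600),interpolation=cv2.INTER_CUBIC))
# expected pixels if tray origin=TCP
o=status.get_obs();p=o["position"];T=R.from_euler("z",o["orientation"][2]+np.pi/2)
for z in(p[2]-.0064,p[2]+.0116):
    q=T.apply([[x,y,0] for x,y in((-.007,.06),(.007,.06),(-.032,.06),(.032,.06))])+[p[0],p[1],z]; print(((proj("side",q)-[220,240]+.5)*12).round(0).tolist())
B=R.from_euler("z",-.193); q=B.apply([[x,y,.024] for x,y in((-.005,.047),(.005,.047),(.005,.058),(-.005,.058))])+[.585,.1656,0]; print("key",((proj("side",q)-[220,240]+.5)*12).round(0).tolist())
q=B.apply([[x,y,.01] for x,y in((.042,.07),(-.042,.07))])+[.585,.1656,0]; print("base",((proj("side",q)-[220,240]+.5)*12).round(0).tolist())
E
```

```text
base via side [  0.5824   0.174   82.4573 143.6303  -0.1879]
cork via side [  0.5806  -0.2912  75.2118 119.7398  -0.1246]
[[304.0, 244.0], [225.0, 236.0], [446.0, 260.0], [85.0, 220.0]]
[[300.0, 157.0], [220.0, 148.0], [443.0, 173.0], [79.0, 133.0]]
key [[323.0, 376.0], [269.0, 370.0], [252.0, 407.0], [308.0, 414.0]]
base [[34.0, 488.0], [500.0, 545.0]]
```

View pics/c2.png

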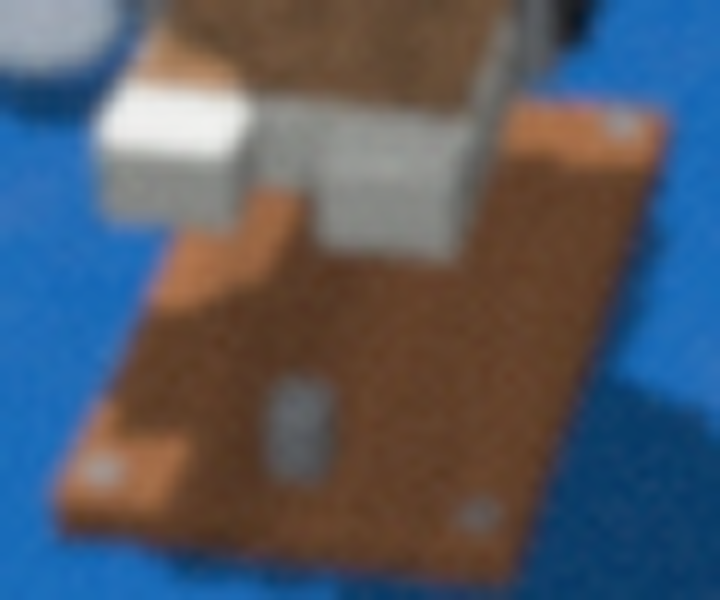

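```bash
python3 -m creep '[[-0.2,0.05,0,0,0,0,0.4],[0,0,1,0,0,0,0.4],[0,0,1,0,0,0,0.4],[0,0,1,0,0,0,0.4],[0,0,0,0,0,0,0.4],[0,0,0,0,0,0,0.4]]'
python3 -m creep '[[0,0,0.3,0,0,0,0.4],[0,0,0.3,0,0,0,0.4],[0,0,0.3,0,0,0,0.4],[0,0,0.2,0,0,0,0.4],[0,0,0,0,0,0,0.4],[0,0,0,0,0,0,0.4]]'
```

```text
clock: 8.9
position: [0.5844, 0.166, 0.0347]
orientation: [3.141, -0.001, -1.764]
wrist_force: [0.5, -0.3, -0.8]
finger_gap: 0.738
gripper_force: 45.8
clock: 9.5
position: [0.5847, 0.1662, 0.0244]
orientation: [-3.142, -0.0, -1.764]
wrist_force: [-0.5, 0.2, -1.3]
finger_gap: 0.734
gripper_force: 45.9
```

```bash
python3 -m creep '[[0,0,0.3,0,0,0,0.4],[0,0,0.3,0,0,0,0.4],[0,0,0.1,0,0,0,0.4],[0,0,0,0,0,0,0.4],[0,0,0,0,0,0,0.4]]'
python3 -m creep '[[0,0,0.08,0,0,0,0.4],[0,0,0,0,0,0,0.4],[0,0,0,0,0,0,0.4]]'
```

```text
clock: 10.0
position: [0.5847, 0.1662, 0.0173]
orientation: [3.142, 0.0, -1.764]
wrist_force: [-0.8, -0.3, -1.4]
finger_gap: 0.738
gripper_force: 45.9
clock: 10.3
position: [0.5847, 0.1663, 0.0165]
orientation: [3.142, 0.0, -1.764]
wrist_force: [-0.8, -0.4, -1.2]
finger_gap: 0.737
gripper_force: 45.9
```

Not yet carrying load; a touch lower, then release and retreat.

```bash
python3 -m creep '[[0,0,0.06,0,0,0,0.4],[0,0,0,0,0,0,0.4],[0,0,0,0,0,0,0.5],[0,0,0,0,0,0,0.7],[0,0,0,0,0,0,0.8],[0,0,0,0,0,0,0.9],[0,0,0,0,0,0,1],[0,0,0,0,0,0,1],[0,0,0,0,0,0,1],[0,0,0,0,0,0,1]]'
python3 -m creep '[[0,0,-0.5,0,0,0,1],[0,0,-2,0,0,0,1],[0,0,-4,0,0,0,1],[0,0,-4,0,0,0,1],[-3,3,-2,0,0,0,1],[-3,3,0,0,0,0,1],[-3,3,0,0,0,0,1],[-3,3,0,0,0,0,1],[-2,2,0,0,0,0,1],[0,0,0,0,0,0,1],[0,0,0,0,0,0,1]]'
python3 - <<'E'
from h import *
a=vision.read_camera("top");b=vision.read_camera("side"); cv2.imwrite("pics/t2.png",a);cv2.imwrite("pics/s2.png",b)
cv2.imwrite("pics/c3.png",np.hstack([cv2.resize(a[160:220,180:260],(400,300),interpolation=cv2.INTER_CUBIC),cv2.resize(b[240:300,215:295],(400,300),interpolation=cv2.INTER_CUBIC)]))
brown=lambda h,s,v:(h<25)&(s>70)
tr=lambda h,s,v:(h<25)&(s>70)
w=lambda h,s,v:(s<70)&(v>150)
k=seg(a,lambda h,s,v:~((h>95)&(h<125)&(s>150)&(v>0)),(182,160,256,218)); print("all",rect("top",k,.01))
E
```

```text
clock: 11.3
position: [0.5846, 0.1662, 0.0159]
orientation: [3.142, 0.0, -1.764]
wrist_force: [0.4, -0.2, -0.1]
finger_gap: 0.999
gripper_force: 0.0
clock: 12.4
position: [0.4738, 0.331, 0.1414]
orientation: [-3.141, 0.0, -1.762]
wrist_force: [0.2, -0.7, -0.5]
finger_gap: 0.995
gripper_force: 0.0
all [  0.5854   0.1656  89.076  144.8318  -0.196 ]
```

View pics/c3.png

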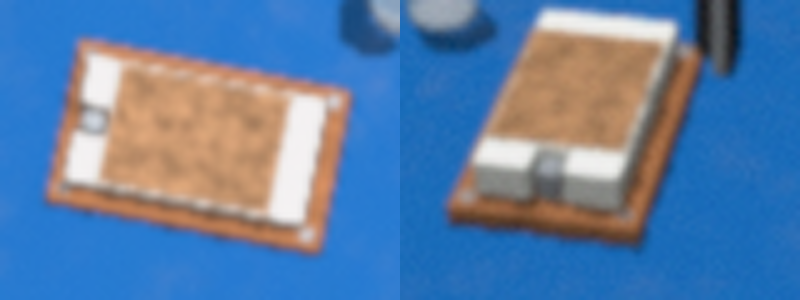

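Tray sits flat and square, with the key inside the notch. Now the plate.

```bash
python3 - <<'E'
from h import *
a=cv2.imread("pics/t2.png")
def cork(im):
    c=cv2.resize(im[160:218,182:256],None,fx=4,fy=4,interpolation=cv2.INTER_CUBIC); h,s,v=[q.astype(int) for q in cv2.split(cv2.cvtColor(c,cv2.COLOR_BGR2HSV))]
    m=((h<25)&(s>70)).astype(np.uint8); n,l,st,_=cv2.connectedComponentsWithStats(m)
    i=l[116,148]; k=cv2.findContours((l==i).astype(np.uint8),0,1)[0]; k=max(k,key=cv2.contourArea)[:,0]; return (k+.5)/4-.5+[182,160]
print("cork",rect("top",cork(a),.028))
i0=cv2.imread("pics/top0.png")
for t in(150,180,200):
    print(t,rect("top",seg(i0,lambda h,s,v:(s<60)&(v>t),(125,220,178,262)),.011))
s0=cv2.imread("pics/side0.png")
for t in(100,150): print(t,rect("side",seg(s0,lambda h,s,v:(s<60)&(v>t),(285,290,350,345)),.011))
plan((.455,.335,.14),(np.pi,0,.235-np.pi/2))
E
```

```text
cork [  0.5824   0.1637  80.9745 135.5209  -0.1931]
150 [ 0.4551  0.3338 61.5367 83.9644  0.2474]
180 [ 0.4554  0.3339 58.837  83.9644  0.2474]
200 [ 0.4555  0.3338 58.3629 83.5838  0.2596]
100 [  0.4675   0.3435  91.9677 100.2666  -1.426 ]
150 [ 0.4528  0.3386 59.1743 83.5971  0.2708]
turn [-0.     0.    -0.429] shift cm [-0.94  1.78  0.12]
```

```bash
python3 -m creep '[[0,0,0,0,0,-0.148,1],[0,0,0,0,0,-0.148,1],[0,0,0,0,0,-0.147,1],[-0.9,1.78,3,0,0,0,1],[0,0,3,0,0,0,1],[0,0,3,0,0,0,1],[0,0,0,0,0,0,1],[0,0,0,0,0,0,1]]'
python3 -c "
from h import *
plan((.4553,.3343,.005),(np.pi,0,.25-np.pi/2))"
```

```text
clock: 13.3
position: [0.4554, 0.3341, 0.0516]
orientation: [-3.141, -0.001, -1.322]
wrist_force: [0.4, -0.8, 1.1]
finger_gap: 0.999
gripper_force: 0.0
turn [-0.    -0.001 -0.001] shift cm [-0.03  0.    4.66]
```

```bash
python3 -m creep '[[0,0,2,0,0,0,1],[0,0,1.5,0,0,0,1],[0,0,0.8,0,0,0,1],[0,0,0.35,0,0,0,1],[0,0,0,0,0,0,1],[0,0,0,0,0,0,0.4],[0,0,0,0,0,0,0.4],[0,0,0,0,0,0,0.4],[0,0,0,0,0,0,0.4],[0,0,0,0,0,0,0.4],[0,0,0,0,0,0,0.4],[0,0,0,0,0,0,0.4],[0,0,0,0,0,0,0.4],[0,0,0,0,0,0,0.4],[0,0,0,0,0,0,0.4]]' 30
python3 -m creep '[[0,0,-0.5,0,0,0,0.4],[0,0,-2,0,0,0,0.4],[0,0,-3,0,0,0,0.4],[0,0,-3,0,0,0,0.4],[0,0,-3,0,0,0,0.4],[0,0,0,0,0,0.148,0.4],[0,0,0,0,0,0.148,0.4],[0,0,0,0,0,0.147,0.4],[0,0,0,0,0,0,0.4],[0,0,0,0,0,0,0.4]]'
python3 -c "
from h import *
plan((.585,.166,.1),(np.pi,0,-.193-np.pi/2))"
```

```text
clock: 14.8
position: [0.455, 0.3353, 0.0054]
orientation: [-3.14, 0.001, -1.32]
wrist_force: [-0.7, -0.2, 5.3]
finger_gap: 0.659
gripper_force: 33.5
clock: 15.8
position: [0.4544, 0.3346, 0.119]
orientation: [3.141, -0.001, -1.76]
wrist_force: [-0.2, -0.3, -1.3]
finger_gap: 0.656
gripper_force: 32.9
turn [ 0.001 -0.001  0.004] shift cm [ 14.04 -16.05   1.9 ]
```

```bash
python3 -m creep '[[2.35,-2.68,0,0,0,0.004,0.4],[2.35,-2.68,0,0,0,0,0.4],[2.35,-2.68,0,0,0,0,0.4],[2.35,-2.68,0,0,0,0,0.4],[2.35,-2.68,0,0,0,0,0.4],[2.25,-2.62,0,0,0,0,0.4],[0,0,2,0,0,0,0.4],[0,0,2,0,0,0,0.4],[0,0,0,0,0,0,0.4],[0,0,0,0,0,0,0.4]]'
python3 -c "
from h import *
plan((.5847,.1667,.034),(np.pi,0,-.193-np.pi/2))"
```

```text
clock: 16.8
position: [0.5844, 0.1661, 0.0795]
orientation: [3.141, -0.001, -1.766]
wrist_force: [-0.1, -0.1, -0.5]
finger_gap: 0.656
gripper_force: 32.9
turn [ 0.    -0.001 -0.002] shift cm [-0.07 -0.02  4.55]
```

```bash
python3 -m creep '[[-0.07,0,2,0,0,-0.002,0.4],[0,0,1.5,0,0,0,0.4],[0,0,0.7,0,0,0,0.4],[0,0,0.25,0,0,0,0.4],[0,0,0,0,0,0,0.4],[0,0,0,0,0,0,0.4]]'
python3 - <<'E'
from h import *
a=vision.read_camera("top");b=vision.read_camera("side"); cv2.imwrite("pics/t3.png",a);cv2.imwrite("pics/s3.png",b)
cv2.imwrite("pics/c4.png",cv2.resize(b[240:300,215:295],(800,600),interpolation=cv2.INTER_CUBIC))
E
```

```text
clock: 17.4
position: [0.5851, 0.1671, 0.0358]
orientation: [-3.141, 0.001, -1.765]
wrist_force: [-0.3, 0.5, 0.2]
finger_gap: 0.656
gripper_force: 32.9
```

View pics/c4.png

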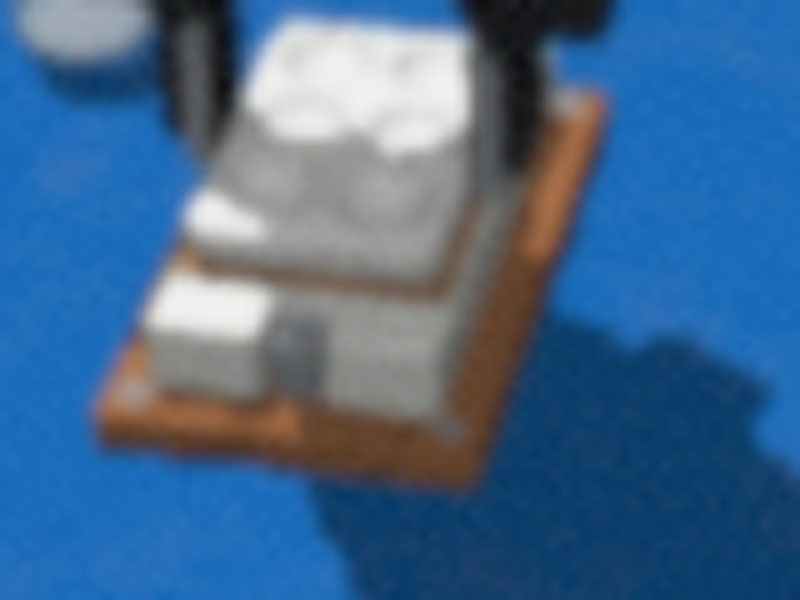

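Plate hovers about 2 mm over the cork and looks aligned; lower and release.

```bash
python3 -m creep '[[0,0,0.15,0,0,0,0.4],[0,0,0.1,0,0,0,0.4],[0,0,0,0,0,0,0.4],[0,0,0,0,0,0,0.55],[0,0,0,0,0,0,0.65],[0,0,0,0,0,0,0.7],[0,0,0,0,0,0,0.8],[0,0,0,0,0,0,1],[0,0,0,0,0,0,1],[0,0,0,0,0,0,1],[0,0,0,0,0,0,1]]'
python3 -m creep '[[0,0,-0.5,0,0,0,1],[0,0,-2,0,0,0,1],[0,0,-4,0,0,0,1],[0,0,-4,0,0,0,1],[0,0,-3,0,0,0,1],[2.5,3,0,0,0,0,1],[2.5,3,0,0,0,0,1],[2.5,3,0,0,0,0,1],[2.5,3,0,0,0,0,1],[2.5,3,0,0,0,0,1],[2.5,3,0,0,0,0,1],[0,0,0,0,0,0,1],[0,0,0,0,0,0,1]]'
python3 - <<'E'
from h import *
a=vision.read_camera("top");b=vision.read_camera("side"); cv2.imwrite("pics/t4.png",a);cv2.imwrite("pics/s4.png",b)
cv2.imwrite("pics/c5.png",np.hstack([cv2.resize(a[160:220,182:257],(450,360),interpolation=cv2.INTER_CUBIC),cv2.resize(b[240:300,220:280],(350,360),interpolation=cv2.INTER_CUBIC)]))
print(status.get_obs()["joint_pos"].round(2))
E
```

```text
clock: 18.6
position: [0.5846, 0.1669, 0.0323]
orientation: [3.141, -0.0, -1.766]
wrist_force: [0.4, 0.6, -0.9]
finger_gap: 0.997
gripper_force: 0.0
clock: 19.9
position: [0.3789, 0.0547, 0.1687]
orientation: [-3.139, 0.003, -1.765]
wrist_force: [0.6, -0.2, -0.3]
finger_gap: 1.001
gripper_force: 0.0
[ 0.68 -0.59 -0.55 -0.   -1.61 -0.88]
```

View pics/c5.png

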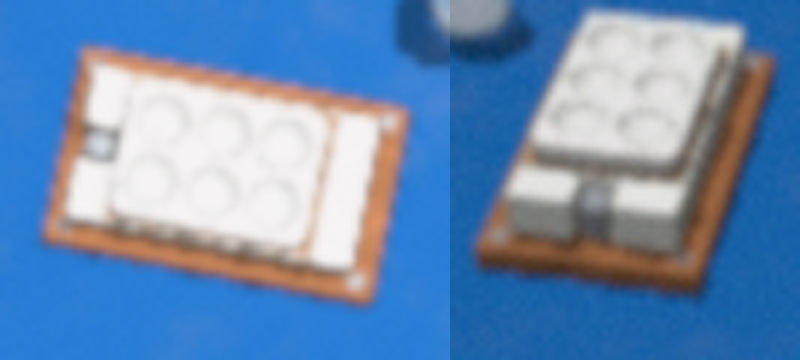

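```bash
python3 - <<'E'
from h import *
print("wells",cast("top",(218.0,186.2),.037))
plan((.34,-.31,.17),(np.pi,0,-1.765))
E
cat > side.py <<'E'
from h import *
def grip_pose(xy,a,th,g,back,depth=.013):
    """TCP for a tilted grasp: axis xy, approach azimuth a, tilt th from down, grasp height g, back = retreat"""
    d=np.array([np.sin(th)*np.cos(a),np.sin(th)*np.sin(a),-np.cos(th)]); p=np.array([*xy,g])+(depth-back)*d
    print(p.round(4)); plan(p,(np.pi,-th,a))
E
```

```text
wells [[0.58747793 0.16625814]]
turn [ 0.     0.    -0.001] shift cm [36.56 -3.19 -0.25]
```

```bash
python3 -m creep '[[3.05,-0.27,0,0,0,0,1],[3.05,-0.27,0,0,0,0,1],[3.05,-0.27,0,0,0,0,1],[3.05,-0.27,0,0,0,0,1],[3.05,-0.27,0,0,0,0,1],[3.05,-0.27,0,0,0,0,1],[3.05,-0.27,0,0,0,0,1],[3.05,-0.27,0,0,0,0,1],[3.05,-0.27,0,0,0,0,1],[3.05,-0.27,0,0,0,0,1],[3.05,-0.27,0,0,0,0,1],[3.05,-0.27,0,0,0,0,1]]'
python3 -m creep '[[0,0,0,0,0,-0.147,1],[0,0,0,0,0,-0.147,1],[0,0,0,0,0,-0.147,1],[0,0,0,0,0,-0.147,1],[0,0,0,0,0,-0.147,1],[0,0,0,0,0,-0.147,1],[0,0,0,0,0,-0.147,1],[0,0,0,0,0,-0.147,1],[0,0,0,0,0,-0.147,1],[0,0,0,0,0,-0.147,1],[0,0,0,0,0.145,0,1],[0,0,0,0,0.145,0,1],[0,0,0,0,0.145,0,1],[0,0,0,0,0.145,0,1],[0,0,0,0,0.145,0,1],[0,0,0,0,0.145,0,1],[0,0,0,0,0,0,1],[0,0,0,0,0,0,1]]'
python3 -c "
from side import *
print(status.get_obs()['joint_pos'].round(2))
grip_pose((.410,-.3325),-.296,.87,.032,.12)"
```

```text
clock: 21.2
position: [0.34, -0.3124, 0.1662]
orientation: [3.139, 0.0, -1.766]
wrist_force: [0.7, 0.9, 0.3]
finger_gap: 1.002
gripper_force: 0.0
clock: 23.0
position: [0.3396, -0.311, 0.1684]
orientation: [3.141, -0.866, -0.295]
wrist_force: [0.5, 0.0, 0.9]
finger_gap: 1.001
gripper_force: 0.0
[-0.31 -1.26 -1.05 -0.01 -0.91  1.58]
[ 0.3318 -0.3086  0.101 ]
turn [0.001 0.004 0.   ] shift cm [-5.68  0.01  3.72]
```

```bash
python3 -c "
from side import *
grip_pose((.410,-.3325),-.296,.87,.155,0)
grip_pose((.410,-.3325),-.296,.87,.032,0)"
```

```text
[ 0.4195 -0.3354  0.1466]
turn [0.001 0.004 0.   ] shift cm [3.72 0.01 7.79]
[ 0.4195 -0.3354  0.0236]
turn [0.001 0.004 0.   ] shift cm [-5.680e+00  1.000e-02  1.572e+01]
```

```bash
python3 -m creep '[[1.24,0,2.6,0,0.004,0,1],[1.24,0,2.6,0,0,0,1],[1.24,0,2.6,0,0,0,1],[0,0,0,0,0,0,1],[0,0,0,0,0,0,1],[-1.57,0,1.32,0,0,0,1],[-1.57,0,1.32,0,0,0,1],[-1.57,0,1.32,0,0,0,1],[0,0,0,0,0,0,1]]'
python3 - <<'E'
from side import *
grip_pose((.410,-.3325),-.296,.87,.032,0); print(status.get_obs()['joint_pos'].round(2))
b=vision.read_camera("side"); a=vision.read_camera("top")
cv2.imwrite("pics/c6.png",np.hstack([cv2.resize(b[130:190,275:355],(400,300),interpolation=cv2.INTER_CUBIC),cv2.resize(a[220:280,390:470],(400,300),interpolation=cv2.INTER_CUBIC)]))
E
```

```text
clock: 23.9
position: [0.4191, -0.3348, 0.0816]
orientation: [-3.14, -0.867, -0.297]
wrist_force: [-0.1, 0.2, -1.0]
finger_gap: 0.998
gripper_force: 0.0
[ 0.4195 -0.3354  0.0236]
turn [-0.001  0.003 -0.001] shift cm [-4.39  0.05  3.78]
[-0.3  -0.83 -1.05 -0.01 -0.49  1.59]
```

View pics/c6.png

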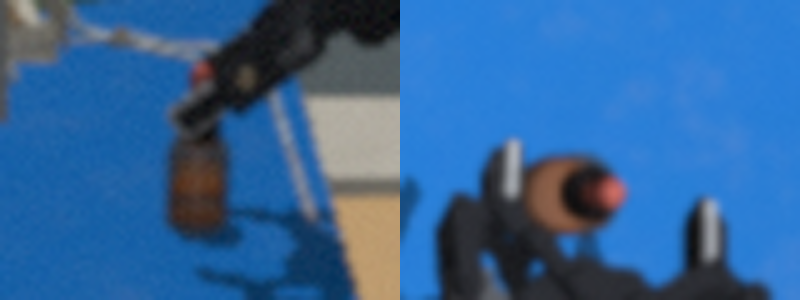

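```bash
python3 -m creep '[[-1.46,0.02,1.26,0,0,0,1],[-1.46,0.02,1.26,0,0,0,1],[-1.47,0.01,1.26,0,0.003,0,1],[0,0,0,0,0,0,1],[0,0,0,0,0,0,1]]'
python3 -c "
from side import *
grip_pose((.410,-.3325),-.296,.87,.032,0); print(status.get_obs()['joint_pos'].round(2))"
python3 -m creep '[[0,0,0,0,0,0,0.2],[0,0,0,0,0,0,0.2],[0,0,0,0,0,0,0.2],[0,0,0,0,0,0,0.2],[0,0,0,0,0,0,0.2],[0,0,0,0,0,0,0.2],[0,0,0,0,0,0,0.2],[0,0,0,0,0,0,0.2],[0,0,0,0,0,0,0.2],[0,0,0,0,0,0,0.2],[0,0,0,0,0,0,0.2],[0,0,0,0,0,0,0.2]]' 25
```

```text
clock: 24.5
position: [0.4214, -0.3392, 0.0287]
orientation: [-3.139, -0.875, -0.295]
wrist_force: [0.6, 0.2, 0.4]
finger_gap: 0.995
gripper_force: 0.0
[ 0.4195 -0.3354  0.0236]
turn [-0.004 -0.005  0.001] shift cm [-0.58 -0.31  0.1 ]
[-0.32 -0.72 -1.08 -0.08 -0.33  1.66]
clock: 25.7
position: [0.4212, -0.3389, 0.0276]
orientation: [-3.138, -0.876, -0.295]
wrist_force: [-1.9, 2.9, 5.1]
finger_gap: 0.465
gripper_force: 26.5
```

```bash
python3 -m creep '[[0.76,0,-0.65,0,0,0,0.2],[1.53,0,-1.29,0,0,0,0.2],[1.53,0,-1.29,0,0,0,0.2],[1.53,0,-1.29,0,0,0,0.2],[1.53,0,-1.29,0,0,0,0.2],[1.53,0,-1.29,0,0,0,0.2],[0,0,0,0,0,0,0.2],[0.0,0,0,0,0,0,0.2]]'
python3 -m creep '[[0,0,0,0.113,0,-0.095,0.2],[0,0,0,0.113,0,-0.095,0.2],[0,0,0,0.113,0,-0.095,0.2],[0,0,0,0.113,0,-0.095,0.2],[0,0,0,0.113,0,-0.095,0.2],[0,0,0,0.113,0,-0.095,0.2],[0,0,0,0.113,0,-0.095,0.2],[0,0,0,0.113,0,-0.095,0.2],[0,0,0,0.113,0,-0.095,0.2],[0,0,0,0.113,0,-0.095,0.2],[0,0,0,0.113,0,-0.095,0.2],[0,0,0,0,0,0,0.2],[0,0,0,0,0,0,0.2]]'
python3 -c "
from side import *
print(status.get_obs()['joint_pos'].round(2))
plan((.42,-.338,.14),(-3.138,-.876,np.pi/2))
plan((.447,-.067,.14),(-3.138,-.876,np.pi/2))
"
```

```text
clock: 26.5
position: [0.4198, -0.3387, 0.1361]
orientation: [-3.137, -0.873, -0.297]
wrist_force: [-0.1, 0.7, -1.2]
finger_gap: 0.465
gripper_force: 25.8
clock: 27.8
position: [0.4631, -0.2804, 0.2024]
orientation: [-2.868, -0.746, 0.696]
wrist_force: [-0.8, 0.2, -0.5]
finger_gap: 0.465
gripper_force: 25.9
[-0.72  0.08  0.13 -0.78 -1.77  2.99]
turn [ 0.373  0.036 -0.607] shift cm [-8.48 -4.32 -0.41]
turn [ 0.373  0.036 -0.607] shift cm [ 8.87 -1.54 20.4 ]
```

```bash
python3 -c "
from side import *
plan((.45,-.15,.16),(-3.138,-.874,.6))
plan((.45,-.15,.16),(-3.138,-.874,.95))
"
```

```text
turn [-0.34   0.136  0.048] shift cm [  0.78 -11.48   7.58]
turn [-0.085  0.101 -0.191] shift cm [ 3.06 -8.62 10.3 ]
```

```bash
python3 -m creep '[[0.6,-1.7,2,0,0,0,0.2],[0.6,-1.7,2,0,0,0,0.2],[0.6,-1.7,2,0,0,0,0.2],[0.6,-1.7,2,0,0,0,0.2],[0.6,-1.7,2,0,0,0,0.2],[0,0,0,-0.04,0.05,-0.095,0.2],[0,0,0,-0.045,0.05,-0.095,0.2],[0,0,0,0,0,0,0.2],[0,0,0,0,0,0,0.2]]'
python3 -c "
from side import *
print(status.get_obs()['joint_pos'].round(2))
plan((.452,-.15,.16),(-3.138,-.874,.95))
"
```

```text
clock: 28.7
position: [0.4544, -0.1252, 0.1922]
orientation: [-3.105, -0.837, 0.888]
wrist_force: [0.1, 0.0, -1.0]
finger_gap: 0.46
gripper_force: 25.9
[-0.52 -0.33 -0.27 -0.83 -1.53  2.99]
turn [ 0.014  0.036 -0.042] shift cm [-3.85  1.25  0.41]
```

```bash
python3 -c "
from side import *
plan((.4553,-.0675,.13),(np.pi,-.875,.85))
"
```

```text
turn [-0.065  0.039  0.024] shift cm [-1.96 -3.74  7.36]
```

```bash
python3 -m creep '[[-0.5,-0.95,1.85,0,0,0,0.2],[-0.5,-0.95,1.85,0,0,0,0.2],[-0.5,-0.95,1.85,0,0,0,0.2],[-0.46,-0.9,1.8,0,0,0,0.2],[0,0,0,-0.065,0.039,0.024,0.2],[0,0,0,0,0,0,0.2],[0,0,0,0,0,0,0.2]]'
python3 -c "
from side import *
print(status.get_obs()['joint_pos'].round(2))
plan((.4553,-.0675,.13),(np.pi,-.875,.85))
"
```

```text
clock: 29.4
position: [0.4492, -0.0691, 0.129]
orientation: [-3.139, -0.874, 0.849]
wrist_force: [-0.0, 0.0, -0.4]
finger_gap: 0.464
gripper_force: 25.9
[-0.42 -0.48 -0.51 -0.86 -1.33  2.96]
turn [-0.002  0.001 -0.001] shift cm [0.41 0.36 0.34]
```

```bash
python3 -m creep '[[0.41,0.36,0.34,0,0,0,0.2],[-1.53,0,1.28,0,0,0,0.2],[-1.53,0,1.28,0,0,0,0.2],[-1.53,0,1.28,0,0,0,0.2],[-0.77,0,0.64,0,0,0,0.2],[0,0,0,0,0,0,0.2],[0,0,0,0,0,0,0.2]]'
python3 - <<'E'
from side import *
print(status.get_obs()['joint_pos'].round(2))
plan((.4553,-.0675,.0285),(np.pi,-.875,.85))
a=vision.read_camera("top");b=vision.read_camera("side"); cv2.imwrite("pics/t7.png",a);cv2.imwrite("pics/s7.png",b)
cv2.imwrite("pics/c7.png",np.hstack([cv2.resize(a[160:265,280:370],(400,467),interpolation=cv2.INTER_CUBIC),cv2.resize(b[160:265,230:320],(400,467),interpolation=cv2.INTER_CUBIC)]))
E
```

```text
clock: 30.1
position: [0.4559, -0.0543, 0.0714]
orientation: [-3.133, -0.856, 0.829]
wrist_force: [-0.2, 0.1, -1.0]
finger_gap: 0.463
gripper_force: 25.9
[-0.36 -0.45 -0.58 -0.85 -1.2   2.99]
turn [ 0.008  0.019 -0.014] shift cm [-3.95  0.83  1.96]
```

View pics/c7.png

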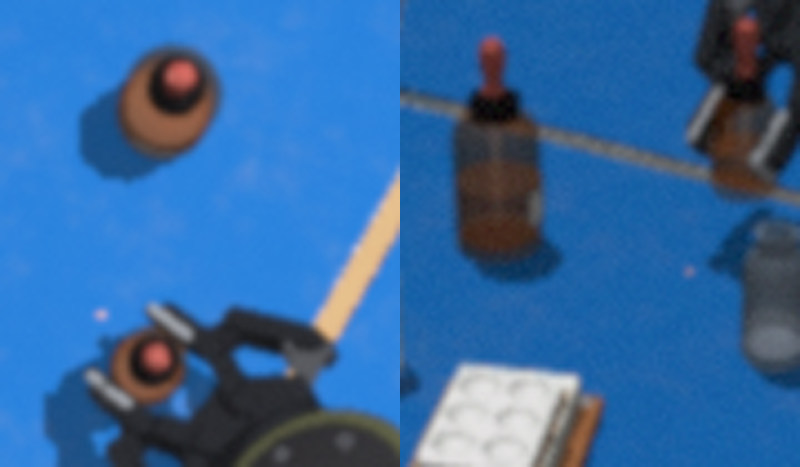

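```bash
python3 -m creep '[[0,0,0,-0.1,0.015,0.08,0.2],[0,0,0,0,0,0,0.2],[0,0,0,0,0,0,0.2]]'
python3 -c "
from side import *
print(status.get_obs()['joint_pos'].round(2))
plan((.4566,-.0689,.06),(np.pi,-.875,.7))
"
```

```text
clock: 30.5
position: [0.4556, -0.054, 0.0721]
orientation: [3.14, -0.872, 0.71]
wrist_force: [-0.2, 0.3, 0.9]
finger_gap: 0.464
gripper_force: 25.9
[-0.31 -0.58 -0.68 -0.83 -1.09  2.84]
turn [-0.006  0.003  0.007] shift cm [-1.5   1.21  0.1 ]
```

```bash
python3 -m creep '[[-0.75,0.6,0.05,-0.006,0.003,0.007,0.2],[-0.75,0.6,0.05,0,0,0,0.2],[-1.15,0,0.96,0,0,0,0.2],[0,0,0,0,0,0,0.2],[0,0,0,0,0,0,0.2]]'
python3 -c "
from side import *
print(status.get_obs()['joint_pos'].round(2))
plan((.4566,-.0689,.0285),(np.pi,-.875,.7))
"
```

```text
clock: 31.0
position: [0.4566, -0.0694, 0.0439]
orientation: [-3.136, -0.873, 0.693]
wrist_force: [0.3, -0.3, -0.0]
finger_gap: 0.464
gripper_force: 25.9
[-0.37 -0.5  -0.67 -0.87 -1.08  2.95]
turn [-0.001  0.002 -0.004] shift cm [-1.16 -0.03  1.01]
```

```bash
cat > bulbs.py <<'E'
from h import *
def bulbs(dz=0,im=None):
    a=vision.read_camera("top") if im is None else im
    red=lambda h,s,v:((h<9)|(h>170))&(s>100)&(v>110)
    out=[]
    for roi,z in(((300,160,345,205),.126),((290,215,345,265),.1+dz)):
        k=seg(a,red,roi); c=k.min(0)/2+k.max(0)/2; out.append(cast("top",c,z)[0]); print(c,out[-1].round(4),np.ptp(k,0))
    print("diff small-large",(out[1]-out[0]).round(4)); return a
E
python3 -c "
from bulbs import *
im=cv2.imread('pics/top0.png'); 
k=seg(im,lambda h,s,v:((h<9)|(h>170))&(s>100)&(v>110),(415,245,445,275)); c=k.min(0)/2+k.max(0)/2; print('small0',c,cast('top',c,.1),np.ptp(k,0))
bulbs(.016)"
```

```text
small0 [431.625 258.125] [[ 0.41103895 -0.33319291]] [4. 5.]
[320.375 176.5  ] [ 0.5965 -0.0772] [7.   6.25]
[320.625 241.   ] [ 0.4495 -0.0772] [5.5  5.75]
diff small-large [-0.147 -0.   ]
```

```bash
python3 -m creep '[[-0.58,-0.02,0.48,0,0,0,0.2],[-0.4,-0.01,0.34,0,0,0,0.2],[-0.2,0,0.17,0,0,0,0.2],[0,0,0,0,0,0,0.2],[0,0,0,0,0,0,0.2]]'
python3 -c "
from bulbs import *
print(status.get_obs()['joint_pos'].round(2))
bulbs(0)"
```

```text
clock: 31.55
position: [0.4561, -0.0687, 0.0282]
orientation: [-3.137, -0.874, 0.694]
wrist_force: [-0.8, -0.7, -1.1]
finger_gap: 0.461
gripper_force: 25.9
[-0.38 -0.47 -0.68 -0.89 -1.06  2.98]
[320.375 176.5  ] [ 0.5965 -0.0772] [7.   6.25]
[319.75  241.375] [ 0.4495 -0.0765] [5.25 5.5 ]
diff small-large [-0.1471  0.0007]
```

```bash
python3 -m creep '[[-0.08,0,0.02,0,0,0,0.2],[0,0,0,0,0,0,0.2],[0,0,0,0,0,0,0.45],[0,0,0,0,0,0,0.48],[0,0,0,0,0,0,0.52],[0,0,0,0,0,0,0.6],[0,0,0,0,0,0,0.8],[0,0,0,0,0,0,1],[0,0,0,0,0,0,1],[0,0,0,0,0,0,1],[0,0,0,0,0,0,1]]'
python3 - <<'E'
from bulbs import *
a=bulbs(0); b=vision.read_camera("side")
print(status.get_obs()['joint_pos'].round(2))
cv2.imwrite("pics/c8.png",np.hstack([cv2.resize(a[160:265,280:370],(400,467),interpolation=cv2.INTER_CUBIC),cv2.resize(b[160:265,230:320],(400,467),interpolation=cv2.INTER_CUBIC)]))
E
```

```text
clock: 32.7
position: [0.4558, -0.0689, 0.0274]
orientation: [-3.137, -0.874, 0.694]
wrist_force: [-0.4, 0.8, -0.4]
finger_gap: 0.994
gripper_force: 0.0
[320.375 176.5  ] [ 0.5965 -0.0772] [7.   6.25]
[319.875 241.625] [ 0.4489 -0.0768] [5.5 5.5]
diff small-large [-0.1477  0.0004]
[-0.38 -0.47 -0.68 -0.89 -1.06  2.99]
```

View pics/c8.png

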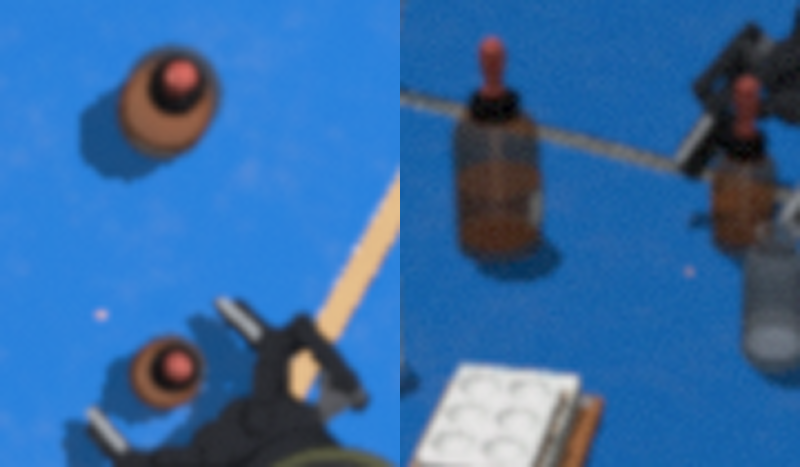

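```bash
python3 -m creep '[[0,0,-1,0,0,0,1],[0,0,-2,0,0,0,1],[0,0,-2,0,0,0,1],[0,0,-2,0,0,0,1],[0,0,-2,0,0,0,1],[0,0,-2,0,0,0,1],[0,0,0,0,0,0,1]]'
python3 -c "
from bulbs import *
print(status.get_obs()['joint_pos'].round(2)); bulbs()
plan((.38,-.2,.2),(np.pi,0,0))"
```

```text
clock: 33.5
position: [0.3913, -0.1238, 0.1014]
orientation: [3.141, -0.872, 0.694]
wrist_force: [0.6, -0.8, -0.3]
finger_gap: 1.003
gripper_force: 0.0
[-0.61 -0.59 -0.63 -0.86 -1.34  2.99]
[320.375 176.5  ] [ 0.5965 -0.0772] [7.   6.25]
[319.875 241.75 ] [ 0.4486 -0.0768] [5.5  5.25]
diff small-large [-0.1479  0.0004]
turn [-0.303 -0.836  0.648] shift cm [-1.16  7.72 -9.98]
```

```bash
python3 -m creep '[[1.9,0,-1.6,0,0,0,1],[1.9,0,-1.6,0,0,0,1],[1.9,0,-1.6,0,0,0,1],[1.9,0,-1.6,0,0,0,1],[0,0,0,-0.038,-0.105,0.081,1],[0,0,0,-0.038,-0.105,0.081,1],[0,0,0,-0.038,-0.105,0.081,1],[0,0,0,-0.038,-0.105,0.081,1],[0,0,0,-0.038,-0.105,0.081,1],[0,0,0,-0.038,-0.105,0.081,1],[0,0,0,-0.038,-0.105,0.081,1],[0,0,0,-0.038,-0.105,0.081,1],[0,0,0,0,0,0,1],[0,0,0,0,0,0,1]]'
python3 -c "
from h import *
print(status.get_obs()['joint_pos'].round(2))
plan((.4365,.050,.2),(np.pi,0,0))"
```

```text
clock: 34.95
position: [0.3911, -0.121, 0.1958]
orientation: [-3.13, -0.014, 0.027]
wrist_force: [0.4, 0.1, -0.8]
finger_gap: 0.999
gripper_force: 0.0
[ 0.19 -0.51 -0.45 -0.01 -1.62  1.41]
turn [-0.012 -0.014  0.027] shift cm [  4.54 -17.1   -0.42]
```

```bash
python3 -m creep '[[0,0,0,-0.012,-0.014,0.027,1],[1.13,-4.28,0,0,0,0,1],[1.13,-4.28,0,0,0,0,1],[1.14,-4.28,0,0,0,0,1],[1.14,-4.26,0,0,0,0,1],[0,0,3,0,0,0,1],[0,0,3,0,0,0,1],[0,0,0,0,0,0,1],[0,0,0,0,0,0,1]]'
python3 -c "
from h import *
plan((.4365,.050,.022),(np.pi,0,0))"
```

```text
clock: 35.85
position: [0.4368, 0.0484, 0.1381]
orientation: [3.141, -0.003, -0.003]
wrist_force: [-0.8, -0.4, 0.5]
finger_gap: 1.001
gripper_force: 0.0
turn [ 0.    -0.003 -0.003] shift cm [-0.03 -0.16 11.61]
```

```bash
python3 -m creep '[[-0.03,-0.16,2,0,-0.003,-0.003,1],[0,0,3,0,0,0,1],[0,0,3,0,0,0,1],[0,0,2,0,0,0,1],[0,0,1.3,0,0,0,1],[0,0,0.3,0,0,0,1],[0,0,0,0,0,0,1]]'
python3 -m creep '[[0,0,0,0,0,0,0.2],[0,0,0,0,0,0,0.2],[0,0,0,0,0,0,0.2],[0,0,0,0,0,0,0.2],[0,0,0,0,0,0,0.2],[0,0,0,0,0,0,0.2],[0,0,0,0,0,0,0.2],[0,0,0,0,0,0,0.2],[0,0,0,0,0,0,0.2],[0,0,0,0,0,0,0.2],[0,0,0,0,0,0,0.2],[0,0,0,0,0,0,0.2]]' 25
```

```text
clock: 36.55
position: [0.4372, 0.0505, 0.0223]
orientation: [3.141, -0.0, -0.0]
wrist_force: [0.4, -0.2, 0.1]
finger_gap: 0.998
gripper_force: 0.0
clock: 37.75
position: [0.4368, 0.0506, 0.0217]
orientation: [3.141, 0.0, 0.0]
wrist_force: [-0.6, 0.9, 5.3]
finger_gap: 0.421
gripper_force: 25.6
```

```bash
python3 -m creep '[[0,0,-0.5,0,0,0,0.2],[0,0,-2,0,0,0,0.2],[0,0,-3,0,0,0,0.2],[0,0,-3,0,0,0,0.2],[0,0,-3.5,0,0,0,0.2],[2.7,0,0,0,0,0,0.2],[2.8,0,0,0,0,0,0.2],[2.8,0,0,0,0,0,0.2],[0,3,0,0,0,0,0.2],[0,3.2,0,0,0,0,0.2],[0,3.2,0,0,0,0,0.2],[0,3.3,0,0,0,0,0.2],[0,0,0,0,0,0,0.2],[0,0,0,0,0,0,0.2]]'
python3 - <<'E'
from h import *
plan((.5198,-.0765,.05),(np.pi,0,0))
E
```

```text
clock: 39.15
position: [0.5191, -0.077, 0.1403]
orientation: [3.141, 0.003, -0.002]
wrist_force: [-0.0, -0.3, -0.6]
finger_gap: 0.421
gripper_force: 25.2
turn [ 0.001  0.003 -0.002] shift cm [ 0.07 -0.05  9.03]
```

```bash
python3 -m creep '[[0.07,-0.05,2,0,0.003,-0.002,0.2],[0,0,3,0,0,0,0.2],[0,0,3,0,0,0,0.2],[0,0,1,0,0,0,0.2],[0,0,0,0,0,0,0.2],[0,0,0,0,0,0,0.2]]'
python3 - <<'E'
from bulbs import *
a=bulbs(); b=vision.read_camera("side"); plan((.5198,-.0765,.0222),(np.pi,0,0))
cv2.imwrite("pics/c9.png",np.hstack([cv2.resize(a[160:265,280:370],(400,467),interpolation=cv2.INTER_CUBIC),cv2.resize(b[150:255,230:320],(400,467),interpolation=cv2.INTER_CUBIC)]))
E
```

```text
clock: 39.75
position: [0.5212, -0.0757, 0.0525]
orientation: [3.14, -0.003, 0.003]
wrist_force: [-0.9, -0.0, -0.4]
finger_gap: 0.418
gripper_force: 25.2Traceback (most recent call last):
  File "<stdin>", line 2, in <module>
  File "bulbs.py", line 7, in bulbs
    k=seg(a,red,roi); c=k.min(0)/2+k.max(0)/2; out.append(cast("top",c,z)[0]); print(c,out[-1].round(4),np.ptp(k,0))
  File "h.py", line 20, in seg
    k=max(cv2.findContours(m,cv2.RETR_EXTERNAL,cv2.CHAIN_APPROX_NONE)[0],key=cv2.contourArea)[:,0]
      ~~~^^^^^^^^^^^^^^^^^^^^^^^^^^^^^^^^^^^^^^^^^^^^^^^^^^^^^^^^^^^^^^^^^^^^^^^^^^^^^^^^^^^^
ValueError: max() iterable argument is empty
```

```bash
python3 -m creep '[[-0.1,0,1,0,0.003,0,0.2],[0,0,1,0,0,0,0.2],[0,0,0.6,0,0,0,0.2],[0,0,0.2,0,0,0,0.2],[0,0,0,0,0,0,0.2],[0,0,0,0,0,0,0.2]]'
python3 -c "
from h import *
for i in range(3):
    vision.read_camera('side'); plan((.5198,-.0765,.0217),(np.pi,0,0))"
```

```text
clock: 40.4
position: [0.5196, -0.076, 0.0232]
orientation: [3.141, -0.005, 0.002]
wrist_force: [-0.4, -0.8, -0.7]
finger_gap: 0.419
gripper_force: 25.2
turn [ 0.001 -0.005  0.002] shift cm [0.01 0.05 0.16]
turn [ 0.001 -0.005  0.002] shift cm [0.01 0.05 0.16]
turn [ 0.001 -0.005  0.002] shift cm [0.01 0.05 0.16]
```

```bash
python3 -m creep '[[0,0.05,0.12,0,-0.003,0,0.2],[0,0,0.05,0,0,0,0.2],[0,0,0,0,0,0,0.2],[0,0,0,0,0,0,0.41],[0,0,0,0,0,0,0.44],[0,0,0,0,0,0,0.48],[0,0,0,0,0,0,0.55],[0,0,0,0,0,0,0.7],[0,0,0,0,0,0,0.85],[0,0,0,0,0,0,0.85],[0,0,0,0,0,0,0.85]]'
python3 -m creep '[[0,0,-1,0,0,0,0.85],[0,0,-2,0,0,0,0.85],[0,0,-3,0,0,0,0.85],[0,0,-3,0,0,0,0.85],[0,0,-4,0,0,0,0.85],[0,0,-3,0,0,0,1],[0,5,0,0,0,0,1],[0,5,0,0,0,0,1],[0,5,0,0,0,0,1],[0,5,0,0,0,0,1],[0,5,0,0,0,0,1],[0,0,0,0,0,0,1],[0,0,0,0,0,0,1]]'
python3 - <<'E'
from bulbs import *
a=bulbs(); b=vision.read_camera("side"); cv2.imwrite("pics/t9.png",a);cv2.imwrite("pics/s9.png",b)
i0=cv2.imread("pics/top0.png")
# grey: light top ring/neck mask (low saturation) before and after
g=lambda h,s,v:(s<150)&(v>60)
for im,roi in((i0,(250,235,280,262)),(a,(300,195,340,228))):
    k=seg(im,g,roi); c=k.min(0)/2+k.max(0)/2; print("grey",c,np.ptp(k,0),cast("top",c,.05))
t=lambda i,y,x,w,h,W,H:cv2.resize(i[y:y+h,x:x+w],(W,H),interpolation=cv2.INTER_CUBIC)
cv2.imwrite("pics/c9.png",np.hstack([t(a,165,280,70,100,280,400),t(b,160,230,100,100,400,400)]))
E
```

```text
clock: 41.65
position: [0.5194, -0.0765, 0.0212]
orientation: [3.141, -0.001, 0.002]
wrist_force: [-0.2, -0.4, -0.1]
finger_gap: 0.846
gripper_force: 0.0
clock: 42.95
position: [0.5192, -0.3275, 0.1815]
orientation: [3.141, -0.001, -0.0]
wrist_force: [-0.2, 0.7, -0.9]
finger_gap: 0.996
gripper_force: 0.0
[320.375 176.5  ] [ 0.5965 -0.0772] [7.   6.25]
[319.875 241.875] [ 0.4483 -0.0768] [3.5 3.5]
diff small-large [-0.1482  0.0004]
grey [264.875 247.625] [15.5 15.5] [[0.43693644 0.05088947]]
grey [316.75  213.625] [16.25 17.  ] [[ 0.51873004 -0.07399352]]
```

```bash
python3 - <<'E'
from h import *
a=cv2.imread("pics/t9.png");b=cv2.imread("pics/s9.png")
t=lambda i,y,x,w,h,W,H:cv2.resize(i[y:y+h,x:x+w],(W,H),interpolation=cv2.INTER_CUBIC)
p=t(a,160,182,80,60,800,600)
def dr(im,T,z,w,l,col,y0=0):
    q=R.from_euler("z",-.193).apply([[x,y,0] for x,y in((-w,-l),(w,-l),(w,l),(-w,l))])+[.585,.1656,z]
    cv2.polylines(im,[((proj("top",q)-[182,160]+.5)*10).astype(int)],True,col,1)
dr(p,0,.039,.0285,.0415,(0,0,255)); dr(p,0,.028,.032,.06,(0,200,0)); dr(p,0,.01,.042,.07,(255,0,255))
p=cv2.resize(p,(480,360),interpolation=cv2.INTER_AREA)
r=t(b,150,220,110,80,320,233)
im=np.zeros((600,800,3),np.uint8); im[:360,:480]=p; im[:360,480:]=t(a,140,250,80,90,320,360); im[360:593,:320]=r; im[360:600,320:800]=t(a,130,120,220,110,480,240)
cv2.imwrite("pics/fin.png",im)
E
```

```text
(no output)
```

View pics/fin.png

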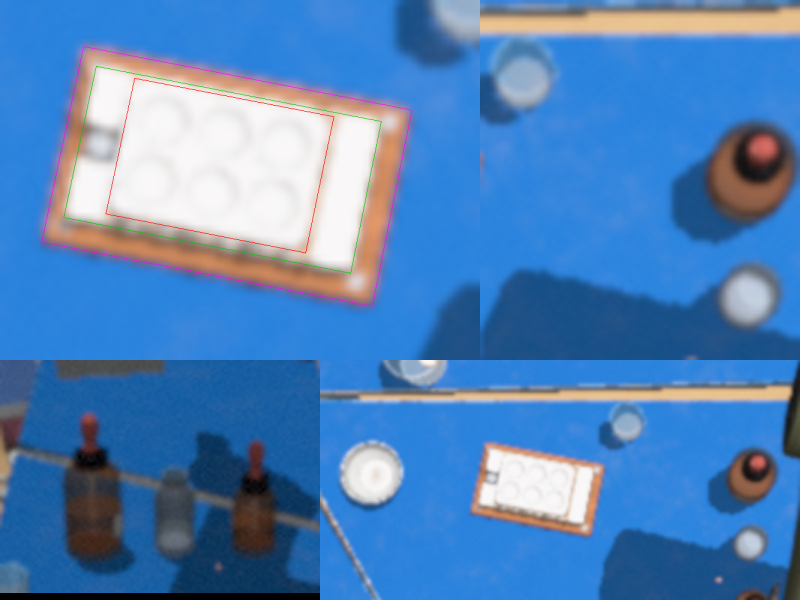

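The plate, tray and base sit on their predicted outlines. The three bottles stand upright in line, and the beaker, dish and large bottle have not moved.

```bash
python3 -c "
from plant import ticket
print(ticket.sign_off())"
```

```text
the job is handed in; nothing more can be done
None
```

The job is done and handed in at about 43 s of the 120 s. The tray is seated flat over the key with the spot plate centred on its cork pad. The small amber and grey bottles stand in line in front of the large one, to about 1 mm by the camera. The large bottle, beaker and dish were left alone.

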